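# Locate the board carrier under the microscope and latch it

## Task

Under the microscope, push the board carrier across the stage until it sits squarely against both dowels at the back and against the end stop on the left. Only when it is fully home on all three, swing the keeper arm closed behind the carrier's near edge as far as it goes, and leave the carrier home. Do not bump the microscope, and do not push the jar, tweezers, phone or screwdriver around the stage out of their places.

Things in the scene. Friction and masses are not known exactly. Their poses are not given: they have to be found in the camera images.
- carrier: Board carrier: loose aluminium plate with a circuit board on top, 110 mm along its x, 150 along its y, 22 tall, 0.3 to 0.55 kg, flat on the stage; too wide to grasp; slides easily (friction 0.2). Origin at the centre of its underside, x and y along its edges. Starts 30 to 55 mm short of the dowels, 20 to 43 mm short of the stop, turned up to 12 degrees.
- home (a point): Where the carrier's origin lies when home: a point on the top of the fixed stage, a steel plate 300 x 360 mm whose top is 12 mm above the bench and whose middle is 24 mm towards -x and 5 mm towards -y of here. Axes are the stage's: x away from the robot to the dowels, y left to the end stop, z up.
- dowel_right (a point): Foot of the right dowel's axis, on the stage. Steel dowel 12 mm across, 24 mm tall, at x = +61, y = -60 mm from home. The carrier's far (+x) edge rests against it.
- dowel_left (a point): Foot of the left dowel's axis, like the right one, at x = +61, y = +20 mm from home.
- stop_face (a point): Middle of the end stop's face, 12 mm above the stage, at x = 0, y = +75 mm from home. Steel block, face 30 mm long, 24 mm tall; the carrier's left (+y) edge rests against it.
- keeper (a joint): Keeper arm's angle on its vertical hinge, rad: 0 = wide open, the arm pointing 135 degrees counter-clockwise from the stage's +x; 2.356 = fully closed against its limit, the arm pointing along the stage's -y. Growing = counter-clockwise seen from above. Friction holds it (about 1 N at the post). Closed, its nose stands 1.5 mm behind the home carrier's near (-x) edge. Starts between 0 and 0.3.
- pivot (a point): The keeper arm's hinge axis, at the top of the stage's base plate; 99 mm towards -x and 100 mm towards +y of home, same axes as the stage. Fixed.
- keeper_post (a point): Centre (half-way up the free length) of the upright round steel post near the keeper arm's end, by which it is swung: 14 mm across, 90 mm from the hinge axis, standing free from 34 to 82 mm above the bench; this point is 60 mm above the bench. x runs outwards along the arm, whose bar is 14 mm wide with its top 34 mm above the bench, reaches 10 mm past the post and bears a 20 mm wide nose, 42 mm out from the arm's middle on the closing side.
- microscope: Fixed microscope; origin on the bench below its head, 9 mm towards -x and 5 mm towards -y of home, axes the stage's. Ring light 100 mm across, underside 165 mm up; head 92 mm across above it to 425 mm; eyepieces point to +x. Boom 285 mm up to a column at x +100, y +250 mm, foot 110 mm across. An upright tool does not fit beside the ring at the home carrier's edges: lean it 20 to 50 degrees, wrist out over the open near or right side.
- flux_jar: Bystander: small amber jar 36 mm across, 40 mm tall, on the stage's far right corner. Origin at its foot.
- tweezers: Bystander: flat steel tweezers 110 x 12 x 5 mm, on the stage beyond the dowels, lying about along y. Origin under its middle.
- phone: Bystander: black phone 72 x 148 x 8 mm lying on the bench left of the stage. Origin under its middle.
- screwdriver: Bystander: small screwdriver 150 mm long lying on the bench right of the stage.
There are look-alikes about, which are no part of the job. Leave any green or red look-alike of the carrier alone.

How it is judged:
On the way:
1. the carrier is home against both dowels and the end stop while the keeper arm is still open (below 1.6 rad) (x of carrier in the frame of home between -0.0025 and 0.003 m and y of carrier in the frame of home between -0.0025 and 0.003 m and z of carrier in the frame of home below 0.003 m and angle between the x axis of carrier and the x axis of home, either way round below 0.025 rad and value of joint keeper below 1.6 rad), for 0.2 s.
At the end, for the whole second after the job is handed in: The carrier lies flat with its centre within 2.5 mm of home along both stage axes and square to the stage within 0.025 rad, at rest, with the keeper arm closed (above 2.29 rad of 2.356) (x of carrier in the frame of home between -0.0025 and 0.003 m and y of carrier in the frame of home between -0.0025 and 0.003 m and z of carrier in the frame of home below 0.003 m and angle between the x axis of carrier and the x axis of home, either way round below 0.025 rad and value of joint keeper above 2.29 rad and linear speed of carrier below 0.01 m/s); the robot touches nothing.
It fails at once if the microscope is bumped (more than 2 N) (contact force between microscope and anything else above 2 N).
It fails at once if the jar, tweezers, phone or screwdriver is pushed more than 20 mm out of its place (distance of any of flux_jar, tweezers, phone, screwdriver from where it was at the start of the episode above 0.02 m).
It also fails if it takes over 72 s, if anything falls off the work surface, if the arm or the gripper's body presses on something with over 40 N, if the wrist force passes 120 N, or if a joint passes its speed limit or range.

## Robot

A 6-joint arm with a two-finger parallel gripper is mounted at the origin on the work surface. World frame = base frame: x ahead of the robot, y to its left, z up, the work surface at z = 0. Lengths are in m, angles in rad, forces in N, time in s.
With the tool pointing down it reaches from about 0.3 to 0.85 m from the base axis. Payload 4.2 kg.
Tool frame: the origin (TCP) lies between the finger pads; the fingertips stand 17 mm ahead of it and the grasp point (between the pads) lies 2 mm behind it; z points along the fingers, y is the line along which they close (so a half turn about z gives the same grasp; the last joint's range is limited). The gripper opens to 91 mm and grips with 3 to 60 N. Pads are 32 mm wide; open, the fingers measure 118 mm over their backs; the gripper's body (76 mm by 178 mm) begins 60 mm behind the grasp point.
Start: joints at [-1.225, 0.32, 1.565, -0, 1.257, -0.02], TCP at [0.206, -0.537, 0.231] pointing down, gripper open.
Joint ranges: [-3.11, 3.11], [-0.84, 2.01], [0.21, 2.61], [-1.34, 4.49], [0.05, 2.63], [-2.56, 2.56]. Speed limits (rad/s): [2.57, 2.57, 3.14, 3.14, 3.14, 3.14].

## Interface

Orientations are given as a unit quaternion [w, x, y, z].
In Python, from bench import get_obs, read_camera, camera_model, sign_off gives the robot as it stands.
- The arm moves only by the tool arm_command, never from a script. Its argument "targets" is a list of rows, each a list of 5 numbers: the shift along the world's x, y, z in units of 40 mm (1.0 is 40 mm), then the turn about the world's z in rad, then the finger opening in mm, from 0 to 91.2. In form: [[x, y, z, turn, gripper], ...]. A call has 1 to 20 rows; each row shifts and turns the commanded pose from where the row before left it; what a row does not reach is not made up. A row lasts 1/10 s, in which the tool goes at most 50 mm and 8.59 degrees, less where a joint would pass 70% of its speed; a pose out of reach is approached as far as the arm can. A call is refused whole if a number of a shift passes 1 or a number of a turn 0.15, either way. A call with a gripper value outside its range is refused whole. The fingers move at their own pace and stop on an object; "squeeze" is the grip in N (left out, the last holds). Time passes only in rows, so rows that do not move let the fingers close. It gives the time, the measured TCP pose, the force, the opening and the grip force at its end, in the units of the state.
- get_obs(): the state, without advancing time (a new reading comes with each control period).
- read_camera(name): name is "side" or "top"; returns the picture (400x640x3 uint8, blue, green, red); there is no depth.
- camera_model(name): a dict with "fx", "fy", "cx", "cy" (pixels), "R" (3x3) and "t" (3): a world point X has camera coordinates R X + t. Camera axes: x right, y down, z forward; pixel columns grow to the right and rows downward; lengths in m; the calibration is good to about 2 mm. A picture is of the moment at which its call begins. camera_model takes no time and is no camera call.
- sign_off(): hands the job in; it is judged then, once.
The state is a dict: "t": time; "qpos": joint angles; "dq": joint speeds; "joint_efforts": joint torques, N m; "ee_pos": TCP position; "ee_rot": TCP orientation; "wrist_force": force on the tool from outside, world axes, zero at the start; "moment": the same for the moment, N m; "width": finger opening in m; "grip_force": force on a finger pad.
Only numpy, scipy, OpenCV 4.12 (cv2) and the standard library are available. Lean on these libraries where they do the work, as an engineer would, in place of code of your own. Each camera call takes 0.05 s, during which the arm holds its last target. There are 200 camera calls.

## Working session

There is one attempt and no reset: what is moved stays moved. The work goes in short steps, Python scripts to look and compute and a tool call to move; the robot and the scene stay as the last step left them, time stands still between calls to the robot, and variables do not carry over. Pictures are saved under pics/ and viewed, at most 10 in all, crops included, and the job is handed in when it is done.

Besides the shell and the picture viewer there is one more tool, called after "Request:" in YAML: its name, and indented under it one key for each argument. arm_command: Moves the arm, as the interface text tells. Its arguments: {"type":"object","properties":{"targets":{"type":"array"},"squeeze":{"type":"number"}},"required":["targets"]}

```bash
mkdir -p pics; ls
python3 - <<'E'
from bench import *
import cv2
for n in("top","side"):
    cv2.imwrite(f"pics/{n}0.png",read_camera(n)); m=camera_model(n); print(n,{k:(v if not hasattr(v,'tolist') else v.tolist()) for k,v in m.items()})
print(get_obs())
E
```

```text
pics
top {'fx': 456.4775844619326, 'fy': 456.4775844619326, 'cx': 316.7049353692578, 'cy': 205.56950604843317, 'R': [[0.0189382414510781, -0.999820022040195, 0.001125405831149187], [-0.9895739909042379, -0.018904878266417516, -0.14277927757063122], [0.14277485610778975, 0.0015903160931259083, -0.9897539145454914]], 't': [0.01700112954756494, 0.581684644271328, 1.0071866309187614]}
side {'fx': 442.62922571142633, 'fy': 442.62922571142633, 'cx': 319.98528336057416, 'cy': 191.02371131109467, 'R': [[0.9765854656610168, -0.21469748997627797, 0.013631436371155785], [-0.13114699625998946, -0.6443759098071917, -0.7533791556926275], [0.17053238294129702, 0.7339514116466017, -0.6574450788547458]], 't': [-0.5677919338392524, 0.12461668113999534, 0.8696765124807359]}
{'t': 0.1, 'qpos': array([-1.22503295e+00,  3.20242998e-01,  1.56550618e+00, -8.47670865e-06,
        1.25740550e+00, -2.00287688e-02]), 'dq': array([ 0.000497  , -0.00023445, -0.00229586, -0.00081227,  0.00018529,
        0.0006545 ]), 'joint_efforts': array([ 6.27039262e-04, -4.13331378e+01, -2.32509363e+01,  7.30027515e-02,
        4.21419111e-02, -5.29274178e-05]), 'ee_pos': array([ 0.20551725, -0.536585  ,  0.23021545]), 'ee_rot': array([-7.70019989e-04,  9.83320547e-01,  1.81879335e-01, -1.30616805e-04]), 'wrist_force': array([ 0.35371205,  0.44736352, -0.61436114]), 'moment': array([ 0.06121818,  0.01608171, -0.00289856]), 'grip_force': 0.0, 'width': 0.09118288350589156}
```

View pics/top0.png

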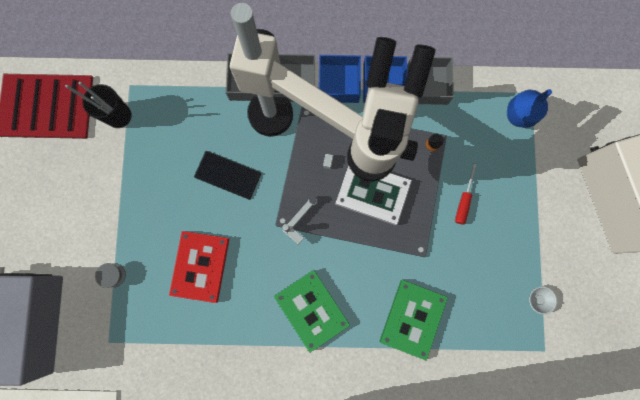

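View pics/side0.png

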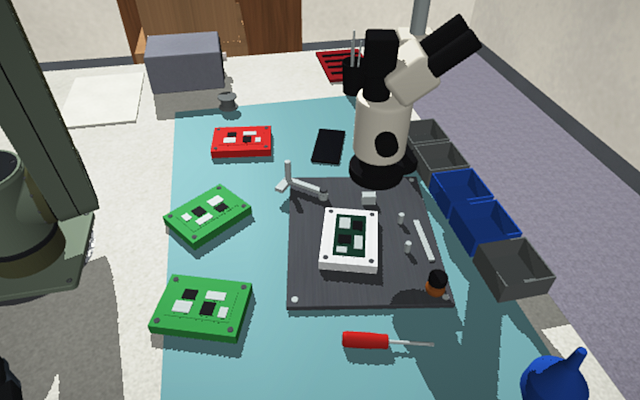

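The pictures show the following:

| Thing | Top pixel | Side pixel |
|---|---|---|
| Carrier (white plate with green board, on the dark stage) | (374,192) | (350,240) |
| Red look-alike | (200,267) | (241,141) |
| Green look-alike | (314,310) | (208,215) |
| Green look-alike | (415,318) | (203,308) |
| Keeper post | about (313,202) | about (288,170) |

Only the white plate lies on the stage, so I choose that one. I'll check it in a close crop.

```bash
cat > h.py <<'E'
import numpy as np,cv2
from bench import *
def proj(n,X):
    m=camera_model(n);c=np.atleast_2d(X)@np.array(m['R']).T+np.array(m['t'])
    return c[:,:2]/c[:,2:]*[m['fx'],m['fy']]+[m['cx'],m['cy']]
def ray(n,px,z):
    m=camera_model(n);R=np.array(m['R']);t=np.array(m['t']);C=-R.T@t
    px=np.atleast_2d(px).astype(float);d=np.c_[(px-[m['cx'],m['cy']])/[m['fx'],m['fy']],np.ones(len(px))]@R
    return C+d*((z-C[2])/d[:,2])[:,None]
E
python3 - <<'E'
import cv2,numpy as np
a=cv2.imread('pics/top0.png')[95:265,255:465];b=cv2.imread('pics/side0.png')[145:325,260:470]
a=cv2.resize(a,None,fx=3.5,fy=3.5,interpolation=cv2.INTER_CUBIC);cv2.imwrite('pics/c1.png',a)
b=cv2.resize(b,None,fx=3.3,fy=3.3,interpolation=cv2.INTER_CUBIC);cv2.imwrite('pics/c2.png',b)
E
```

```text
(no output)
```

View pics/c1.png

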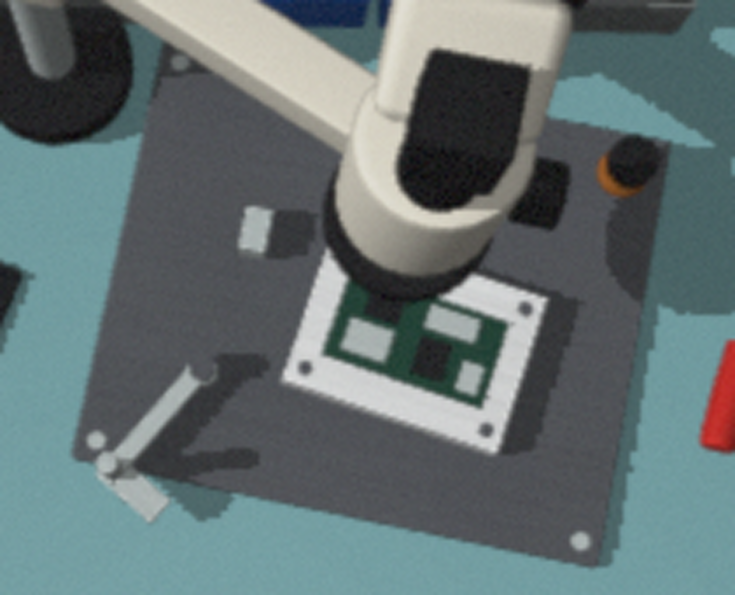

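View pics/c2.png

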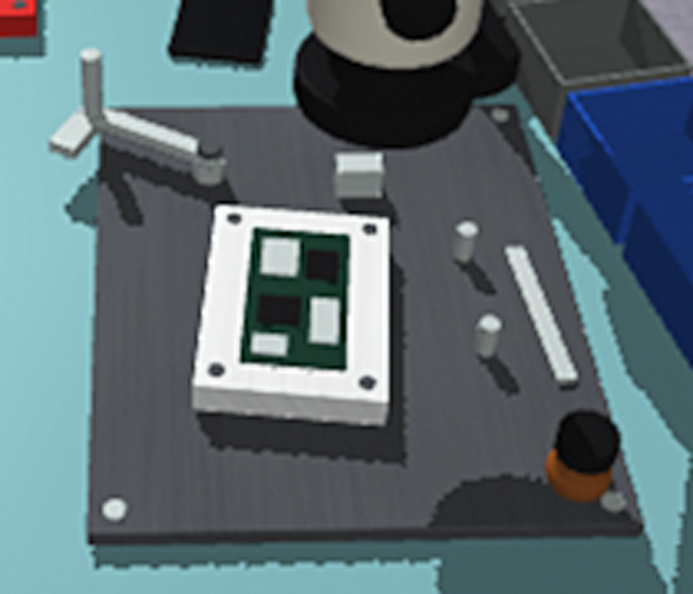

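The close crop confirms the white carrier on the stage, with its near edge facing the robot. In crop 1 the carrier's top corners are at (282,381), (497,454) and (548,297). The keeper post's top is at (107,462) and the pivot at (203,370). In crop 2 the dowels are at (465,230) and (488,325), and the stop is at (360,175). Next I'll fit the poses.

```bash
cat > m.py <<'E'
from h import *
from scipy.optimize import least_squares
T=lambda p:np.array(p)/3.5+[255-.36,95-.36]
S=lambda p:np.array(p)/3.3+[260-.35,145-.35]
# stage frame relative home
st={'top':([[74,458],[598,567],[670,142],[165,42]],T),'side':([[90,535],[640,522],[100,107],[518,106]],S)}
stX={'top':[[-174,175],[-174,-185],[126,-185],[126,175]],'side':[[-174,-185],[126,-185],[-174,175],[126,175]]}
ca={'top':([[282,381],[497,454],[548,297]],T),'side':([[195,388],[388,402],[217,205],[390,218]],S)}
caX={'top':[[-55,75],[-55,-75],[55,-75]],'side':[[-55,-75],[55,-75],[-55,75],[55,75]]}
def W(p,X,z):
    X=np.array(X)/1e3;c,s=np.cos(p[2]),np.sin(p[2])
    return np.c_[X@np.array([[c,-s],[s,c]]).T+p[:2],np.full(len(X),z)]
def fit(px,X,z):
    f=lambda p:np.concatenate([(proj(n,W(p,X[n],z))-px[n][1](px[n][0])).ravel() for n in px])
    r=least_squares(f,[.5,0,0],loss='soft_l1');return r.x,f(r.x)
if __name__=='__main__':
    H,e=fit(st,stX,.012);C,e2=fit(ca,caX,.034)
    print('home',H,np.round(e,1));print('car',C,np.round(e2,1))
    c,s=np.cos(H[2]),np.sin(H[2]);R=np.array([[c,-s],[s,c]])
    print('car in home mm',(R.T@(C[:2]-H[:2])*1e3).round(1),'yaw',C[2]-H[2])
    for n,px,z in(('top',T([107,462]),.082),('side',S([90,55]),.082),('top',T([203,370]),.034)):
        q=ray(n,px,z)[0];print(n,q.round(4),(R.T@(q[:2]-H[:2])*1e3).round(1))
    for n,px in(('dowL',S([464,228])),('dowR',S([489,322]))):
        q=ray('side',px,.036)[0];print(n,(R.T@(q[:2]-H[:2])*1e3).round(1))
    np.save('H.npy',H);np.save('C.npy',C)
E
python3 m.py
```

```text
home [ 0.674657   -0.0793653  -0.18497089] [-0.6  0.3  0.8  0.3  1.2 -0.4 -0.1 -0.8 -1.2 -0.4  2.   0.4 -0.1 -0.9
 -0.6 -1.8]
car [ 0.61809904 -0.10456728 -0.31361497] [ 0.7 -0.4  1.  -0.2  0.6  0.3 -0.5 -1.2  0.4 -0.4 -0.1 -0.5 -0.3 -0.4]
car in home mm [-51.  -35.2] yaw -0.12864408113985212
top [0.5274 0.0962 0.082 ] [-177.   145.5]
side [0.526  0.0918 0.082 ] [-177.6  140.9]
top [0.5944 0.0377 0.034 ] [-100.4  100.3]
dowL [58.7 18.8]
dowR [ 60.  -60.6]
```

Both fits check out. The dowels and pivot land within 2 mm of where they should be, and the keeper is at about 0.28 rad. The moves only allow an upright tool, so I'll push the carrier's near-right corner diagonally. The corner will sit in a 5 mm gap between the fingers, which keeps the gripper body outside the ring. First I move over to the near right side.

Request:
arm_command:
  targets:
    - [0.64,0.74,0,0.0225,5]
    - [0.64,0.74,0,0.0225,5]
    - [0.64,0.74,0,0.0225,5]
    - [0.64,0.74,0,0.0225,5]
    - [0.64,0.74,0,0.0225,5]
    - [0.64,0.74,0,0.0225,5]
    - [0.64,0.74,0,0.0225,5]
    - [0.64,0.74,0,0.0225,5]
    - [0.64,0.74,0,0.0225,5]
    - [0.64,0.74,0,0.0225,5]
    - [0.64,0.74,0,0.0225,5]
    - [0.64,0.74,0,0.0225,5]
    - [0,0,0,0,5]
    - [0,0,0,0,5]

```text
t: 1.5
ee_pos: [0.5128, -0.1812, 0.2304]
ee_rot: [-0.0, 0.95, 0.313, -0.001]
wrist_force: [0.7, -0.4, 0.6]
width: 0.0051
grip_force: 0.0
```

Run:
```python
from h import *
o=get_obs();print(o['t'],o['ee_pos'],o['ee_rot'],o['width'],o['wrist_force'],o['qpos'])
a=read_camera('top')[20:380,180:580];b=read_camera('side')[20:380,140:540]
cv2.imwrite('pics/d1.png',np.hstack([a,b]))
```

```text
1.5 [ 0.51279444 -0.18119927  0.23039687] [-1.75177067e-04  9.49594096e-01  3.13481225e-01 -7.37702249e-04] 0.005061030055100375 [ 0.69192619 -0.40170408  0.57892573] [-3.60424910e-01  2.71720121e-01  1.63519923e+00 -6.92770958e-04
  1.23604138e+00  5.72885601e-01]
```

View pics/d1.png

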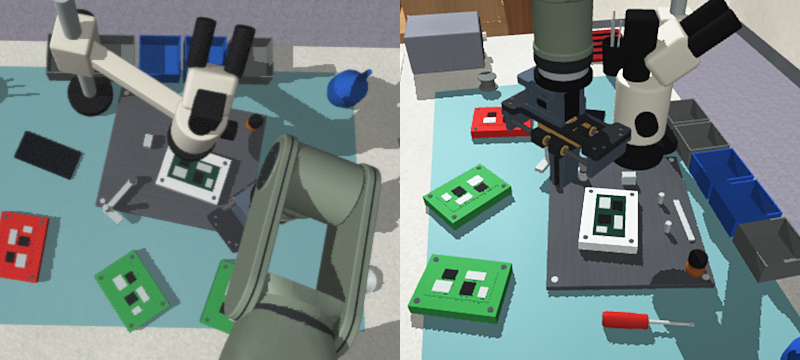

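The gripper's long side lies along its closing line, as I hoped. It was at about (240,200) in the left half of the picture and (565,125) in the right half. I'll check how the wrist clears the microscope head before lowering.

Run:
```python
from h import *
a=read_camera('top');b=read_camera('side')
p=get_obs()['ee_pos']
for n,im in(('top',a),('side',b)):
    for z in np.arange(.25,.66,.05):
        q=proj(n,[p[0],p[1],z])[0]
        if abs(q).max()<700: cv2.circle(im,tuple(int(v) for v in q),1,(0,0,255),-1);print(n,round(z,2),q.round())
c=cv2.resize(a[60:380,300:600],None,fx=1.85,fy=1.85);d=cv2.resize(b[0:230,230:360],None,fx=1.8,fy=1.8)
o=np.zeros((592,555+234,3),np.uint8);o[:c.shape[0],:c.shape[1]]=c;o[:d.shape[0],555:555+d.shape[1]]=d;cv2.imwrite('pics/e1.png',o)
```

```text
top 0.25 [432. 229.]
top 0.3 [439. 226.]
top 0.35 [447. 223.]
top 0.4 [457. 220.]
top 0.45 [468. 216.]
top 0.5 [480. 211.]
top 0.55 [496. 205.]
top 0.6 [514. 199.]
top 0.65 [536. 190.]
side 0.25 [303. 182.]
side 0.3 [303. 155.]
side 0.35 [302. 125.]
side 0.4 [302.  91.]
side 0.45 [301.  53.]
side 0.5 [301.  11.]
side 0.55 [300. -38.]
side 0.6 [299. -95.]
side 0.65 [ 298. -161.]
```

View pics/e1.png

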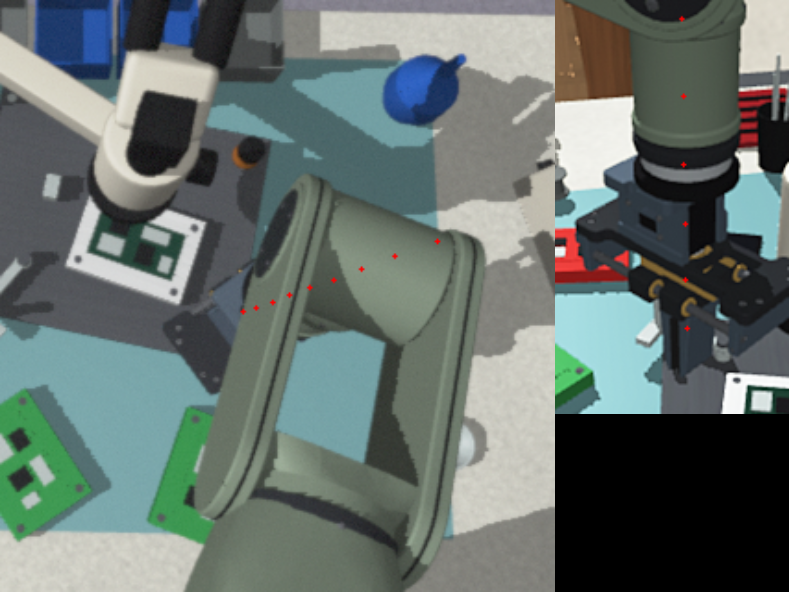

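The wrist fork is about 140 mm wide and sits about 0.27 m above the TCP, so it matters near the head. The plan is now to open the fingers and push the corner with the side of one finger, keeping the wrist out to the right. The black focus knob on the head's right side is in that region, so I'll triangulate it and the fork.

```bash
cat > k.py <<'E'
from h import *
from m import T
from scipy.optimize import least_squares
H=np.load('H.npy')
def tri(pt,ps):
    f=lambda X:np.concatenate([(proj('top',X)-pt).ravel(),(proj('side',X)-ps).ravel()])
    r=least_squares(f,[.6,-.1,.3]);return r.x,np.abs(r.fun).max()
def st(X):
    c,s=np.cos(H[2]),np.sin(H[2]);d=X[:2]-H[:2];return np.round([1e3*(c*d[0]+s*d[1]),1e3*(-s*d[0]+c*d[1]),1e3*X[2]],0)
E
python3 - <<'E'
from k import *
# knob outer face centre
X,e=tri(T([552,195]),np.array([386,145]));print('knob in home',st(X),e)
# project a grid of candidate outer-face positions: y from -60..-95
c,s=np.cos(H[2]),np.sin(H[2]);R=np.array([[c,-s],[s,c]])
for z in (.25,.3,.35):
  for y in(-60,-75,-90):
    X=np.r_[R@(np.array([-9,y])/1e3)+H[:2],z];print(z,y,'top',proj('top',X)[0].round(),'side',proj('side',X)[0].round())
print('head top axis .425',proj('top',np.r_[R@(np.array([-9,-5])/1e3)+H[:2],.425]).round(),proj('side',np.r_[R@(np.array([-9,-5])/1e3)+H[:2],.165]).round())
a=cv2.resize(cv2.imread('pics/top0.png')[90:190,330:460],None,fx=3,fy=3,interpolation=2);b=cv2.resize(cv2.imread('pics/side0.png')[40:195,335:445],None,fx=3,fy=3,interpolation=2)
o=np.zeros((465,720,3),np.uint8);o[:300,:390]=a;o[:,390:720]=b;cv2.imwrite('pics/f1.png',o)
E
```

```text
knob in home [-10. -68. 272.] 0.24757386280160176
0.25 -60 top [406. 152.] side [384. 153.]
0.25 -75 top [414. 154.] side [386. 159.]
0.25 -90 top [422. 156.] side [387. 164.]
0.3 -60 top [411. 145.] side [388. 127.]
0.3 -75 top [420. 147.] side [389. 132.]
0.3 -90 top [428. 148.] side [391. 138.]
0.35 -60 top [417. 137.] side [392.  98.]
0.35 -75 top [426. 139.] side [394. 103.]
0.35 -90 top [435. 140.] side [395. 109.]
head top axis .425 [[392. 115.]] [[375. 173.]]
```

View pics/f1.png

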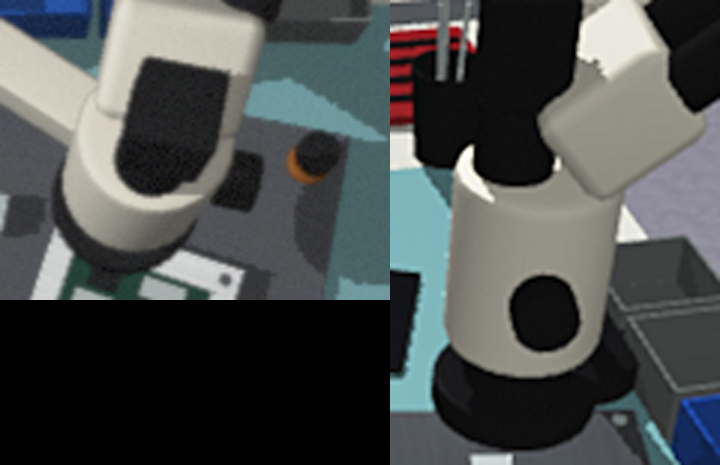

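Run:
```python
from k import *
p=np.array([.5128,-.1812]);az=np.arctan2(p[1],p[0]);r=np.array([np.cos(az),np.sin(az)]);t=np.array([-r[1],r[0]])
E=lambda q:np.array(q)/1.85+[300,60]
P=lambda L,rho,z:proj('top',np.r_[p+L*t+rho*r,z])[0]
hub=E([275,235])
s=least_squares(lambda x:P(x[0],0,x[1])-hub,[.06,.5]);print('L,P',s.x)
th=np.linspace(0,2*np.pi,73)
for L,Pz in((s.x[0],s.x[1]),(.065,.5),(.07,.5),(.075,.5)):
  for Rc in(.04,.045,.05,.055):
    q=np.array([(P(L,Rc*np.cos(a),Pz+Rc*np.sin(a))-[300,60])*1.85 for a in th]); q2=np.array([(P(-L,Rc*np.cos(a),Pz+Rc*np.sin(a))-[300,60])*1.85 for a in th])
    i=q[:,1].argmin();j=q2[:,0].argmax();print(round(L,3),round(Pz,3),Rc,'left topmost',q[i].round(),'rightcheek rightmost',q2[j].round(),'topmost',q2[q2[:,1].argmin()].round(),'hubL',((P(L,0,Pz)-[300,60])*1.85).round())
```

```text
L,P [0.05789515 0.55484421]
0.058 0.555 0.04 left topmost [299. 175.] rightcheek rightmost [490. 265.] topmost [474. 239.] hubL [275. 235.]
0.058 0.555 0.045 left topmost [302. 168.] rightcheek rightmost [495. 261.] topmost [477. 231.] hubL [275. 235.]
0.058 0.555 0.05 left topmost [305. 160.] rightcheek rightmost [500. 256.] topmost [480. 224.] hubL [275. 235.]
0.058 0.555 0.055 left topmost [308. 152.] rightcheek rightmost [506. 252.] topmost [487. 216.] hubL [275. 235.]
0.065 0.5 0.04 left topmost [264. 192.] rightcheek rightmost [455. 278.] topmost [443. 257.] hubL [243. 246.]
0.065 0.5 0.045 left topmost [267. 185.] rightcheek rightmost [459. 273.] topmost [445. 250.] hubL [243. 246.]
0.065 0.5 0.05 left topmost [270. 178.] rightcheek rightmost [464. 269.] topmost [448. 243.] hubL [243. 246.]
0.065 0.5 0.055 left topmost [272. 171.] rightcheek rightmost [468. 264.] topmost [451. 236.] hubL [243. 246.]
0.07 0.5 0.04 left topmost [257. 189.] rightcheek rightmost [462. 280.] topmost [450. 259.] hubL [236. 243.]
0.07 0.5 0.045 left topmost [260. 182.] rightcheek rightmost [467. 276.] topmost [452. 252.] hubL [236. 243.]
0.07 0.5 0.05 left topmost [263. 176.] rightcheek rightmost [471. 271.] topmost [455. 246.] hubL [236. 243.]
0.07 0.5 0.055 left topmost [265. 169.] rightcheek rightmost [476. 267.] topmost [458. 239.] hubL [236. 243.]
0.075 0.5 0.04 left topmost [250. 187.] rightcheek rightmost [470. 283.] topmost [457. 262.] hubL [229. 241.]
0.075 0.5 0.045 left topmost [253. 180.] rightcheek rightmost [474. 278.] topmost [459. 255.] hubL [229. 241.]
0.075 0.5 0.05 left topmost [256. 173.] rightcheek rightmost [479. 274.] topmost [462. 248.] hubL [229. 241.]
0.075 0.5 0.055 left topmost [259. 166.] rightcheek rightmost [483. 269.] topmost [465. 241.] hubL [229. 241.]
```

The fork turns out to be smaller (half-width 58 mm, radius 42 mm) and higher (about 0.32 m above the TCP). In the side-finger pose I then expect at least 8 mm of clearance between body and ring, and about 19 mm between wrist and knob or head. I'll move out to the right, open the fingers and lower.

Request:
arm_command:
  targets:
    - [0.35,-0.48,0,-0.062,91]
    - [0.355,-0.49,0,-0.062,91]
    - [0,0,0,0,91]
    - [0,0,-0.7,0,91]
    - [0,0,-0.7,0,91]
    - [0,0,-0.7,0,91]
    - [0,0,-0.7,0,91]
    - [0,0,-0.7,0,91]
    - [0,0,-0.7,0,91]
    - [0,0,-0.5,0,91]
    - [0,0,-0.2,0,91]
    - [0,0,0,0,91]

```text
t: 2.9
ee_pos: [0.54, -0.2205, 0.0343]
ee_rot: [-0.001, 0.967, 0.253, -0.001]
wrist_force: [0.3, 0.7, 0.3]
width: 0.0907
grip_force: 0.0
```

Run:
```python
from k import *
o=get_obs();p=o['ee_pos'];a=2*np.arctan2(o['ee_rot'][2],o['ee_rot'][1]);print(p,np.degrees(a),o['width'],o['wrist_force'])
u=np.array([np.cos(a),np.sin(a)]);v=np.array([u[1],-u[0]])
C=np.load('C.npy');c,s=np.cos(C[2]),np.sin(C[2]);cor=C[:2]+np.array([[c,-s],[s,c]])@[-.055,-.075]
d=cor-p[:2];print('corner in tool: u',d@u,'v',d@v)
A=read_camera('top')[80:340,250:510];B=read_camera('side')[100:360,240:500]
cv2.imwrite('pics/g1.png',cv2.resize(np.hstack([A,B]),None,fx=1.53,fy=1.53))
```

```text
[ 0.53995851 -0.22051284  0.03427255] 29.296931265210766 0.09072013792776347 [0.32397277 0.66833617 0.27426025]
corner in tool: u 0.032471187326294296 v -0.052381721816608995
```

View pics/g1.png

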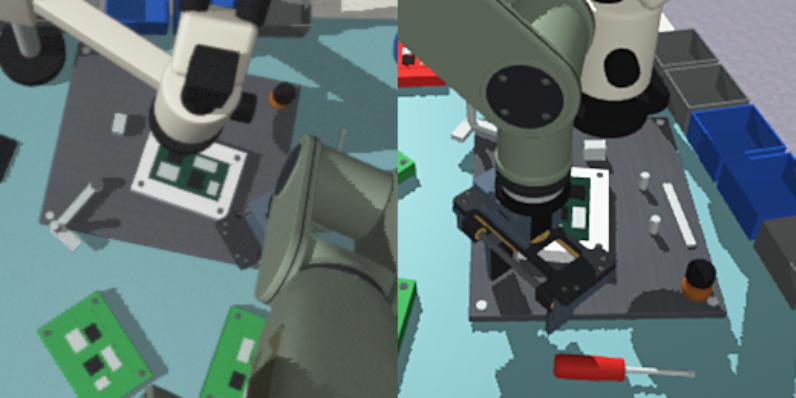

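The left half shows the carrier with its near edge at about (135,190) to (222,215) and the plate of the gripper at (240,230), to its lower right. The right half shows wrist and microscope clear of each other. Now the first part of the push.

Request:
arm_command:
  targets:
    - [0.12,0.07,0,0,91]
    - [0.12,0.07,0,0,91]
    - [0.12,0.07,0,0,91]
    - [0.12,0.03,0,0,91]
    - [0.12,0.03,0,0,91]
    - [0.12,0.03,0,0,91]
    - [0.12,0.03,0,0,91]
    - [0.12,0.03,0,0,91]
    - [0.12,0.03,0,0,91]
    - [0.12,0.03,0,0,91]
    - [0,0,0,0,91]

```text
t: 4.1
ee_pos: [0.59, -0.2036, 0.035]
ee_rot: [0.0, 0.967, 0.253, 0.001]
wrist_force: [-0.7, -0.1, -0.2]
width: 0.091
grip_force: 0.0
```

```bash
cat > car.py <<'E'
from k import *
# carrier pose by fitting white-plate mask in the top view: near edge, right edge lines
def look(save=None):
    o=get_obs();p=o['ee_pos'];A=read_camera('top')
    if save: cv2.imwrite(save,A)
    hsv=cv2.cvtColor(A,cv2.COLOR_BGR2HSV);w=((hsv[...,1]<30)&(hsv[...,2]>185)).astype(np.uint8)
    c,s=np.cos(H[2]),np.sin(H[2]);R=np.array([[c,-s],[s,c]])
    roi=np.zeros_like(w);q=np.array([[-125,100],[-125,-125],[70,-125],[70,100]])/1e3@R.T+H[:2]
    cv2.fillPoly(roi,[proj('top',np.c_[q,np.full(4,.034)]).astype(int)],1);w*=roi
    n,l,stt,_=cv2.connectedComponentsWithStats(w);k=1+stt[1:,4].argmax();m=(l==k).astype(np.uint8)
    return o,A,m
def model(p):
    c,s=np.cos(p[2]),np.sin(p[2]);X=np.array([[-55,75],[-55,-75],[55,-75],[55,75]])/1e3
    return proj('top',np.c_[X@np.array([[c,-s],[s,c]]).T+p[:2],np.full(4,.034)])
E
python3 - <<'E'
from car import *
o,A,m=look('pics/top_p1.png');print(o['ee_pos'],o['wrist_force'],m.sum())
cs,_=cv2.findContours(m,cv2.RETR_EXTERNAL,cv2.CHAIN_APPROX_NONE);h=cv2.convexHull(max(cs,key=len))
print(cv2.approxPolyDP(h,2,True).reshape(-1,2).tolist())
print('home model',model(H).round(1).tolist(),'start',model(np.load('C.npy')).round(1).tolist())
E
```

```text
[ 0.59003281 -0.20355906  0.03497998] [-0.72726786 -0.13740406 -0.23700535] 797
[[387, 218], [329, 194], [346, 153], [384, 208]]
home model [[327.3, 183.7], [390.6, 196.6], [399.0, 151.4], [336.5, 138.9]] start [[335.9, 203.1], [397.6, 224.2], [411.9, 179.8], [350.9, 159.4]]
```

Run:
```python
import cv2
a=cv2.imread('pics/top_p1.png')[120:270,300:450];cv2.imwrite('pics/h1.png',cv2.resize(a,None,fx=4,fy=4,interpolation=2))
```

```text
(no output)
```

View pics/h1.png

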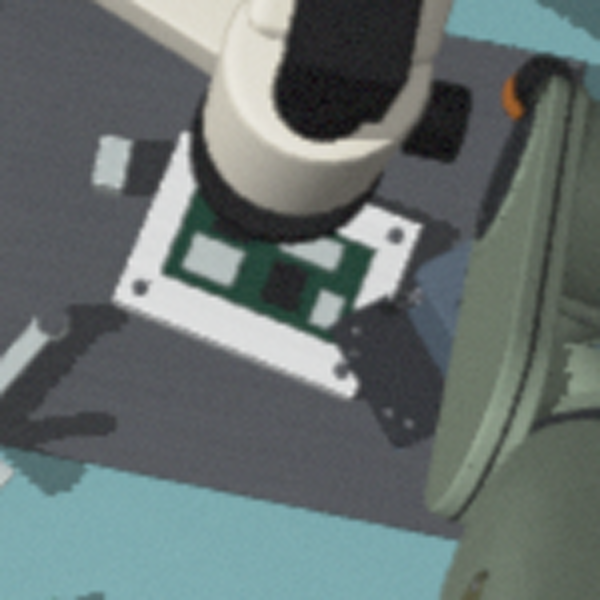

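The carrier has turned further clockwise. Its near corners are now at crop (114,298) and (354,399), and the finger slipped to the right edge side. I'll fit its pose and see where the finger is.

```bash
cat > rel.py <<'E'
from car import *
def pose(px3,x0=None,X=((-55,75),(-55,-75),(55,-75))):
    X=np.array(X)/1e3
    def f(p):
        c,s=np.cos(p[2]),np.sin(p[2]);return (proj('top',np.c_[X@np.array([[c,-s],[s,c]]).T+p[:2],np.full(len(X),.034)])-px3).ravel()
    r=least_squares(f,H if x0 is None else x0);return r.x,np.abs(r.fun).max()
def report(C,o,w=91):
    c,s=np.cos(H[2]),np.sin(H[2]);R=np.array([[c,-s],[s,c]])
    print('car in home',(R.T@(C[:2]-H[:2])*1e3).round(1),'yaw',round(C[2]-H[2],3))
    p=o['ee_pos'][:2];a=2*np.arctan2(o['ee_rot'][2],o['ee_rot'][1]);u=np.array([np.cos(a),np.sin(a)]);v=np.array([u[1],-u[0]])
    cc,ss=np.cos(C[2]),np.sin(C[2]);Rc=np.array([[cc,-ss],[ss,cc]])
    print('tool stage deg',np.degrees(a-H[2]).round(1),'tcp stage',(R.T@(p-H[:2])*1e3).round(1))
    for n,(x,y) in{'in+':(16,-w/2),'out+':(16,-w/2-13.5),'in-':(-16,-w/2),'out-':(-16,-w/2-13.5)}.items():
        q=p+(u*x+v*y)/1e3;print(n,'in carrier',(Rc.T@(q-C[:2])*1e3).round(1))
    d=Rc@[-.055,-.075]+C[:2];print('corner stage',(R.T@(d-H[:2])*1e3).round(1),'world',d.round(4))
E
python3 - <<'E'
from rel import *
q=np.array([[114,298],[354,399],[424,226]])/4+[299.6,119.6]
C,e=pose(q);print(C,e);report(C,get_obs())
E
```

```text
[ 0.63272637 -0.0881099  -0.3832839 ] 0.10608412213861129
car in home [-39.6 -16.3] yaw -0.198
tool stage deg 39.9 tcp stage [ -60.8 -137.7]
in+ in carrier [-22.3 -82.3]
out+ in carrier [-32.9 -73.8]
in- in carrier [ -42.4 -107.2]
out- in carrier [-52.9 -98.8]
corner stage [-108.3  -79. ] world [ 0.5537 -0.1371]
```

Run:
```python
from rel import *
o=get_obs();p=o['ee_pos'];a=2*np.arctan2(o['ee_rot'][2],o['ee_rot'][1]);u=np.array([np.cos(a),np.sin(a)]);v=np.array([u[1],-u[0]])
h1=lambda q:np.array(q)/4+[299.6,119.6]
print(p)
for nm,q in(('near',(403,447)),('left',(348,322)),('right',(437,430))):
    for z in(.10,.12,.14,.16):
        X=ray('top',h1(q),z)[0];d=X[:2]-p[:2];print(nm,z,'u',round(1e3*d@u),'v',round(1e3*d@v))
```

```text
[ 0.58957064 -0.20356507  0.03495509]
near 0.1 u -36 v -78
near 0.12 u -35 v -82
near 0.14 u -35 v -86
near 0.16 u -35 v -90
left 0.1 u 38 v -71
left 0.12 u 36 v -75
left 0.14 u 35 v -79
left 0.16 u 34 v -83
right 0.1 u -36 v -57
right 0.12 u -36 v -62
right 0.14 u -36 v -66
right 0.16 u -36 v -71
```

The finger face slid off the corner's right side because friction is low. From now on I'll push along the face normal. First I lift over and square the carrier by pushing its near edge near the right end, where there is still room.

Request:
arm_command:
  targets:
    - [-0.1,-0.15,0,0,91]
    - [0,0,0.5,0,91]
    - [0,0,0.5,0,91]
    - [-0.37,0.26,0,-0.13,91]
    - [-0.37,0.26,0,-0.13,91]
    - [-0.37,0.26,0,-0.13,91]
    - [-0.37,0.27,0,-0.13,91]
    - [0,0,-0.5,0,91]
    - [0,0,-0.5,0,91]
    - [0,0,0,0,91]
    - [0.123,-0.023,0,0,91]
    - [0.123,-0.023,0,0,91]
    - [0.123,-0.023,0,0,91]
    - [0.123,-0.023,0,0,91]
    - [0.123,-0.023,0,0,91]
    - [0.123,-0.023,0,0,91]
    - [0.123,-0.023,0,0,91]
    - [0,0,0,0,91]

```text
t: 5.95
ee_pos: [0.5615, -0.1744, 0.0351]
ee_rot: [0.0, 1.0, -0.004, 0.001]
wrist_force: [-0.2, 0.4, -0.3]
width: 0.0909
grip_force: 0.0
```

```bash
cat > auto.py <<'E'
from rel import *
# sub-pixel pose: maximise inside/outside contrast along visible near/right/left edges of plate top
def edges(A,C0,save=None,hide=()):
    g=cv2.GaussianBlur(A,(3,3),0).min(axis=2).astype(float)
    P=[];
    for nm,a,b,n in(('near',(-55,-70),(-55,70),(-1,0)),('right',(-50,-75),(50,-75),(0,-1)),('left',(-50,75),(50,75),(0,1))):
        if nm in hide: continue
        for k in np.linspace(0,1,40): P.append((*(np.array(a)+k*(np.array(b)-a)),*n))
    P=np.array(P,float)
    def W(p,X):
        c,s=np.cos(p[2]),np.sin(p[2]);return np.c_[X/1e3@np.array([[c,-s],[s,c]]).T+p[:2],np.full(len(X),.034)]
    p=np.array(C0,float);ts=np.arange(-14,14.1,.5)
    for it in range(4):
        r=14 if it<2 else 7; tt=ts[abs(ts)<=r]; X=[];D=[]
        for q in P:
            L=q[:2]+tt[:,None]*q[2:]
            px=proj('top',W(p,L)).astype(np.float32)
            f=cv2.remap(g.astype(np.float32),px[:,0].reshape(1,-1),px[:,1].reshape(1,-1),1)[0]
            d=f[:-4]-f[4:];i=d.argmax()   # white inside -> dark outside
            ins=f[max(0,i-3):i+1].mean()
            if d[i]>60 and ins>165: X.append(q);D.append(tt[i]+1)
        if len(X)<15: return p,len(X),99
        X=np.array(X);D=np.array(D)
        # shift along normal in carrier frame: n.(d + w x r)=D
        J=np.c_[X[:,2],X[:,3],X[:,2]*-X[:,1]+X[:,3]*X[:,0]]
        s=least_squares(lambda z:J@z-D,np.zeros(3),loss='soft_l1',f_scale=1.).x
        c,sn=np.cos(p[2]),np.sin(p[2]);p=p+np.r_[np.array([[c,-sn],[sn,c]])@s[:2]/1e3,s[2]]
    return p,len(X),np.median(abs(J@s-D))
if __name__=='__main__':
    import sys
    o=get_obs();A=read_camera('top');cv2.imwrite('pics/last.png',A)
    C0=np.load('C.npy') if len(sys.argv)<2 else np.array(eval(sys.argv[1]))
    best=None
    C,n,e=edges(A,C0);print('fit',C.round(4),n,e);report(C,o);print('F',o['wrist_force'].round(1),'t',o['t']);np.save('Ccur.npy',C)
E
python3 - <<'E'
from auto import *
A=cv2.imread('pics/top0.png');print('check start',edges(A,np.load('C.npy')+[.004,-.004,.03]),np.load('C.npy'))
A=cv2.imread('pics/top_p1.png');print('check p1',edges(A,[.6327,-.0881,-.383]))
E
python3 auto.py "[.645,-.092,-.23]"
```

```text
check start (array([ 0.62209904, -0.10856728, -0.28361497]), 0, 99) [ 0.61809904 -0.10456728 -0.31361497]
check p1 (array([ 0.6327, -0.0881, -0.383 ]), 0, 99)
fit [ 0.645 -0.092 -0.23 ] 0 99
car in home [-26.8 -17.9] yaw -0.045
tool stage deg 10.1 tcp stage [ -93.8 -114.3]
in+ in carrier [-56.9 -51.4]
out+ in carrier [-59.9 -38.2]
in- in carrier [-88.2 -58.4]
out- in carrier [-91.1 -45.3]
corner stage [-85.1 -90.3] world [ 0.5744 -0.1525]
F [-0.2  0.4 -0.3] t 5.95
```

```bash
sed -i 's/d=f\[:-4\]-f\[4:\]/d=f[:-8]-f[8:]/; s/d\[i\]>60 and ins>165/d[i]>50 and ins>140/; s/tt\[i\]+1)/tt[i]+2)/' auto.py
python3 - <<'E'
from auto import *
A=cv2.imread('pics/top0.png');print('check start',edges(A,np.load('C.npy')+[.004,-.004,.03]),np.load('C.npy'))
A=cv2.imread('pics/top_p1.png');print('check p1',edges(A,[.6327,-.0881,-.383]))
E
python3 auto.py "[.645,-.092,-.23]"
```

```text
check start (array([ 0.61750373, -0.1021865 , -0.31673273]), 114, np.float64(0.046215336107822316)) [ 0.61809904 -0.10456728 -0.31361497]
check p1 (array([ 0.63192765, -0.08622816, -0.37766955]), 102, np.float64(0.4231432091359162))
fit [ 0.6464 -0.085  -0.2405] 94 0.4443370213887324
car in home [-26.7 -10.7] yaw -0.056
tool stage deg 10.1 tcp stage [ -94.3 -114.2]
in+ in carrier [-56.6 -59.2]
out+ in carrier [-59.7 -46. ]
in- in carrier [-87.8 -66.5]
out- in carrier [-90.9 -53.4]
corner stage [-85.8 -82.5] world [ 0.5751 -0.1447]
F [-0.1  0.3  0.7] t 6.0
```

Request:
arm_command:
  targets:
    - [0.09,-0.016,0,0,91]
    - [0.09,-0.016,0,0,91]
    - [0,0,0,0,91]

```text
t: 6.35
ee_pos: [0.5681, -0.1756, 0.035]
ee_rot: [0.0, 1.0, -0.004, 0.0]
wrist_force: [0.1, 0.5, 0.1]
width: 0.0908
grip_force: 0.0
```

```bash
python3 auto.py "[.6510,-.086,-.19]"
```

```text
fit [ 0.651  -0.0841 -0.1986] 94 0.45262497262773105
car in home [-22.4  -9. ] yaw -0.014
tool stage deg 10.1 tcp stage [ -87.  -114.2]
in+ in carrier [-56.  -58.4]
out+ in carrier [-58.6 -45.1]
in- in carrier [-87.4 -64.4]
out- in carrier [-90.  -51.2]
corner stage [-78.4 -83.3] world [ 0.5822 -0.1468]
F [0.1 0.5 0.1] t 6.35
```

Request:
arm_command:
  targets:
    - [-0.246,0.046,0,0,91]
    - [0,0,0.5,0,91]
    - [0,0,0.5,0,91]
    - [0.162,-0.158,0,0.129,91]
    - [0.162,-0.158,0,0.129,91]
    - [0.162,-0.158,0,0.129,91]
    - [0.162,-0.158,0,0.129,91]
    - [0.162,-0.158,0,0.129,91]
    - [0,0,0,0,91]
    - [0,0,-0.5,0,91]
    - [0,0,-0.5,0,91]
    - [0,0,0,0,91]
    - [0.08,0.059,0,0,91]
    - [0.08,0.059,0,0,91]
    - [0,0,0,0,91]

```text
t: 7.9
ee_pos: [0.5977, -0.2003, 0.0362]
ee_rot: [0.001, 0.95, 0.313, 0.001]
wrist_force: [-0.0, 0.6, -0.2]
width: 0.0907
grip_force: 0.0
```

```bash
python3 auto.py "[.6510,-.084,-.1986]"
```

```text
fit [ 0.6511 -0.0843 -0.1966] 104 0.3812008746320331
car in home [-22.3  -9.2] yaw -0.012
tool stage deg 47.1 tcp stage [ -53.4 -133. ]
in+ in carrier [-52.6 -81.8]
out+ in carrier [-62.6 -72.7]
in- in carrier [ -74.1 -105.5]
out- in carrier [-84.1 -96.4]
corner stage [-78.2 -83.5] world [ 0.5825 -0.1471]
F [-0.   0.6 -0.2] t 7.9
```

Request:
arm_command:
  targets:
    - [0.066,0.049,0,0,91]
    - [0.066,0.049,0,0,91]
    - [0.066,0.049,0,0,91]
    - [0.066,0.049,0,0,91]
    - [0,0,0,0,91]

```text
t: 8.45
ee_pos: [0.6076, -0.1923, 0.0349]
ee_rot: [0.0, 0.95, 0.313, 0.0]
wrist_force: [-0.3, -0.3, 0.1]
width: 0.0914
grip_force: 0.0
```

```bash
python3 auto.py "[.659,-.078,-.1966]"
```

```text
fit [ 0.6598 -0.0769 -0.1883] 93 0.4782047340979656
car in home [-15.   -0.3] yaw -0.003
tool stage deg 47.1 tcp stage [ -45.1 -123.4]
in+ in carrier [-52.2 -80.5]
out+ in carrier [-62.2 -71.4]
in- in carrier [ -74. -104.]
out- in carrier [-83.9 -94.9]
corner stage [-70.3 -75.1] world [ 0.5917 -0.1403]
F [-0.3 -0.3  0.1] t 8.45
```

Request:
arm_command:
  targets:
    - [0.076,-0.004,0,0,91]
    - [0.076,-0.004,0,0,91]
    - [0.076,-0.004,0,0,91]
    - [0.076,-0.004,0,0,91]
    - [0,0,0,0,91]

```text
t: 9.0
ee_pos: [0.6198, -0.1935, 0.0349]
ee_rot: [0.0, 0.95, 0.313, 0.0]
wrist_force: [-0.8, -0.8, 0.6]
width: 0.0906
grip_force: 0.6
```

```bash
python3 auto.py "[.668,-.078,-.188]"
```

```text
fit [ 0.6709 -0.077  -0.1706] 76 0.4334194762264266
car in home [-4.1  1.6] yaw 0.014
tool stage deg 47.1 tcp stage [ -32.9 -122.3]
in+ in carrier [-52.3 -80.5]
out+ in carrier [-62.1 -71.1]
in- in carrier [ -74.5 -103.6]
out- in carrier [-84.2 -94.3]
corner stage [-58.1 -74.2] world [ 0.6039 -0.1416]
F [-0.8 -0.8  0.6] t 9.0
```

Request:
arm_command:
  targets:
    - [0.039,0.005,0,0,91]
    - [0.039,0.005,0,0,91]
    - [0,0,0,0,91]

```text
t: 9.35
ee_pos: [0.6224, -0.193, 0.0349]
ee_rot: [0.0, 0.95, 0.313, -0.0]
wrist_force: [-1.2, -0.9, 0.7]
width: 0.0908
grip_force: 1.1
```

Request:
arm_command:
  targets:
    - [0.03,0.01,0,0,91]
    - [0,0,0,0,91]

```text
t: 9.55
ee_pos: [0.6227, -0.1928, 0.0349]
ee_rot: [-0.0, 0.95, 0.313, -0.001]
wrist_force: [-4.2, -2.6, 0.8]
width: 0.0914
grip_force: 2.4
```

```bash
python3 auto.py "[.674,-.078,-.18]"
```

```text
fit [ 0.6742 -0.0774 -0.1825] 75 0.49351542522110986
car in home [-0.8  1.8] yaw 0.002
tool stage deg 47.1 tcp stage [ -30.3 -121.1]
in+ in carrier [-52.1 -80.1]
out+ in carrier [-62.  -70.9]
in- in carrier [ -73.9 -103.5]
out- in carrier [-83.8 -94.3]
corner stage [-55.6 -73.3] world [ 0.6065 -0.1412]
F [-4.2 -2.6  0.8] t 9.55
```

The force jumped and the fit reads home: x −0.8, y +1.8 (this view reads about +2 in y), and the yaw is square. I press a little more along the face normal to make it seat.

Request:
arm_command:
  targets:
    - [0.03,0.022,0,0,91]
    - [0,0,0,0,91]
    - [0.03,0.022,0,0,91]
    - [0,0,0,0,91]
    - [0,0,0,0,91]

```text
t: 10.1
ee_pos: [0.623, -0.1923, 0.0348]
ee_rot: [0.0, 0.949, 0.314, -0.003]
wrist_force: [-9.0, -7.3, 3.0]
width: 0.0913
grip_force: 5.5
```

```bash
python3 auto.py "[.674,-.078,-.18]"
```

```text
fit [ 0.6745 -0.0774 -0.1865] 73 0.40727921712988596
car in home [-0.5  1.9] yaw -0.002
tool stage deg 47.2 tcp stage [ -30.  -120.5]
in+ in carrier [-51.9 -79.8]
out+ in carrier [-61.8 -70.6]
in- in carrier [ -73.6 -103.3]
out- in carrier [-83.5 -94.2]
corner stage [-55.6 -73. ] world [ 0.6065 -0.1409]
F [-9.  -7.3  3. ] t 10.1
```

The force rose to 12 N and the carrier stayed put, so it is home. I back off along the normal, lift, check, and carry on round to the keeper.

Request:
arm_command:
  targets:
    - [-0.1,-0.075,0,0,91]
    - [-0.2,-0.15,0,0,91]
    - [-0.2,-0.15,0,0,91]
    - [0,0,0.5,0,91]
    - [0,0,0.7,0,91]
    - [0,0,0.7,0,40]
    - [0,0,0.6,0,0]
    - [-0.526,0.48,0,0,0]
    - [-0.526,0.48,0,0,0]
    - [-0.526,0.48,0,0,0]
    - [-0.526,0.48,0,0,0]
    - [-0.526,0.48,0,0,0]
    - [0,0,0,0,0]

```text
t: 11.45
ee_pos: [0.4975, -0.1078, 0.135]
ee_rot: [-0.001, 0.95, 0.313, -0.001]
wrist_force: [1.0, 1.0, -0.6]
width: 0.0299
grip_force: 0.0
```

```bash
python3 auto.py "[.674,-.078,-.18]"
python3 - <<'E'
# side-view check: home vs. fitted corners of plate top, stage-relative calibration offset
from auto import *
A=cv2.imread('pics/last.png')
print('top hide none',edges(A,H),H)
E
```

```text
fit [ 0.6745 -0.0776 -0.1851] 78 0.4838321848719851
car in home [-0.5  1.7] yaw -0.0
tool stage deg 47.1 tcp stage [-168.9  -60.6]
in+ in carrier [-190.8  -19.6]
out+ in carrier [-200.7  -10.4]
in- in carrier [-212.6  -43.1]
out- in carrier [-222.5  -33.9]
corner stage [-55.5 -73.3] world [ 0.6066 -0.1412]
F [ 1.   1.  -0.6] t 11.45
top hide none (array([ 0.67450934, -0.07745086, -0.1859076 ]), 78, np.float64(0.40847278517002816)) [ 0.674657   -0.0793653  -0.18497089]
```

Request:
arm_command:
  targets:
    - [0.16,0.716,0,0.03,0]
    - [0.16,0.716,0,0.03,0]
    - [0.16,0.716,0,0.03,0]
    - [0.16,0.716,0,0.03,0]
    - [0.16,0.716,0,0.03,0]
    - [0.16,0.716,0,0.03,0]
    - [0.16,0.716,0,0.03,0]
    - [0.16,0.716,0,0.03,0]
    - [0,0,0,0,0]
    - [0,0,-0.6,0,0]
    - [0,0,-0.6,0,0]
    - [0,0,-0.6,0,0]
    - [0,0,0,0,0]

```text
t: 12.8
ee_pos: [0.5503, 0.118, 0.0601]
ee_rot: [-0.001, 0.906, 0.424, -0.003]
wrist_force: [-0.9, 1.2, -0.3]
width: 0.0004
grip_force: 0.0
```

```bash
cat > kp.py <<'E'
from k import *
c,s=np.cos(H[2]),np.sin(H[2]);R=np.array([[c,-s],[s,c]]);pv=np.array([-99,100.])
def plan(off0=35,n=20,phi0=151.3,dphi=7.3,press=23):
    from bench import get_obs
    o=get_obs();p=R.T@(o['ee_pos'][:2]-H[:2])*1e3;a=np.degrees(2*np.arctan2(o['ee_rot'][2],o['ee_rot'][1])-H[2])
    d=p-pv;print('tcp stage',p.round(1),'z',o['ee_pos'][2].round(4),'tool deg stage',a.round(1),'F',o['wrist_force'].round(1),'t',o['t'],'w',o['width'])
    for i in range(n+1):
        ph=min(phi0+dphi*i,270);r=np.radians(ph);t=np.array([-np.sin(r),np.cos(r)]);T=pv+90*np.array([np.cos(r),np.sin(r)])-press*t
        dd=R@(T-p)/40;da=np.radians((ph-90-a+180)%360-180);print(round(ph,1),'T',T.round(1),'units',dd.round(3),'turn',da.round(3))
        p=T;a=ph-90
        if ph>=270:break
E
python3 -c "
from kp import *
plan()"
```

```text
tcp stage [-158.6  171.1] z 0.0601 tool deg stage 60.8 F [-0.9  1.2 -0.3] t 12.8 w 0.00042595056889571767
151.3 T [-166.9  163.4] units [-0.24  -0.151] turn 0.009
158.6 T [-174.4  154.3] units [-0.226 -0.19 ] turn 0.127
165.9 T [-180.7  144.2] units [-0.2   -0.217] turn 0.127
173.2 T [-185.6  133.5] units [-0.171 -0.241] turn 0.127
180.5 T [-189.2  122.2] units [-0.139 -0.261] turn 0.127
187.8 T [-191.3  110.6] units [-0.105 -0.276] turn 0.127
195.1 T [-191.9   98.8] units [-0.069 -0.288] turn 0.127
202.4 T [-191.   87.] units [-0.032 -0.294] turn 0.127
209.7 T [-188.6   75.4] units [ 0.006 -0.296] turn 0.127
217.0 T [-184.7   64.2] units [ 0.043 -0.292] turn 0.127
224.3 T [-179.5   53.6] units [ 0.08  -0.285] turn 0.127
231.6 T [-172.9   43.8] units [ 0.116 -0.272] turn 0.127
238.9 T [-165.2   34.8] units [ 0.149 -0.255] turn 0.127
246.2 T [-156.4   26.9] units [ 0.18  -0.234] turn 0.127
253.5 T [-146.6   20.2] units [ 0.209 -0.209] turn 0.127
260.8 T [-136.1   14.8] units [ 0.234 -0.181] turn 0.127
268.1 T [-125.    10.8] units [ 0.255 -0.15 ] turn 0.127
270 T [-122.   10.] units [ 0.069 -0.034] turn 0.033
```

Request:
arm_command:
  targets:
    - [-0.12,-0.075,0,0.005,0]
    - [-0.12,-0.075,0,0.005,0]
    - [-0.226,-0.19,0,0.127,0]
    - [-0.2,-0.217,0,0.127,0]
    - [-0.171,-0.241,0,0.127,0]
    - [-0.139,-0.261,0,0.127,0]
    - [-0.105,-0.276,0,0.127,0]
    - [-0.069,-0.288,0,0.127,0]
    - [-0.032,-0.294,0,0.127,0]
    - [0.006,-0.296,0,0.127,0]
    - [0.043,-0.292,0,0.127,0]
    - [0.08,-0.285,0,0.127,0]
    - [0.116,-0.272,0,0.127,0]
    - [0,0,0,0,0]

```text
t: 14.2
ee_pos: [0.5153, -0.0043, 0.0644]
ee_rot: [0.001, 0.417, 0.909, 0.001]
wrist_force: [0.3, -0.5, -0.8]
width: 0.0003
grip_force: 0.0
```

```bash
python3 -c "
from kp import *
plan(phi0=235,dphi=5)
cv2.imwrite('pics/q1.png',cv2.resize(np.hstack([read_camera('top')[100:300,230:430],read_camera('side')[100:300,200:400]]),None,fx=2,fy=2,interpolation=2))"
```

```text
tcp stage [-170.5   44.5] z 0.0644 tool deg stage 141.3 F [ 0.3 -0.5 -0.8] t 14.2 w 0.0003259322280447258
235 T [-169.5   39.5] units [ 0.002 -0.127] turn 0.064
240 T [-163.9   33.6] units [ 0.109 -0.171] turn 0.087
245 T [-157.9   28.2] units [ 0.124 -0.161] turn 0.087
250 T [-151.4   23.3] units [ 0.137 -0.149] turn 0.087
255 T [-144.5   19. ] units [ 0.15  -0.137] turn 0.087
260 T [-137.3   15.4] units [ 0.161 -0.123] turn 0.087
265 T [-129.8   12.3] units [ 0.171 -0.109] turn 0.087
270 T [-122.   10.] units [ 0.18  -0.093] turn 0.087
```

View pics/q1.png

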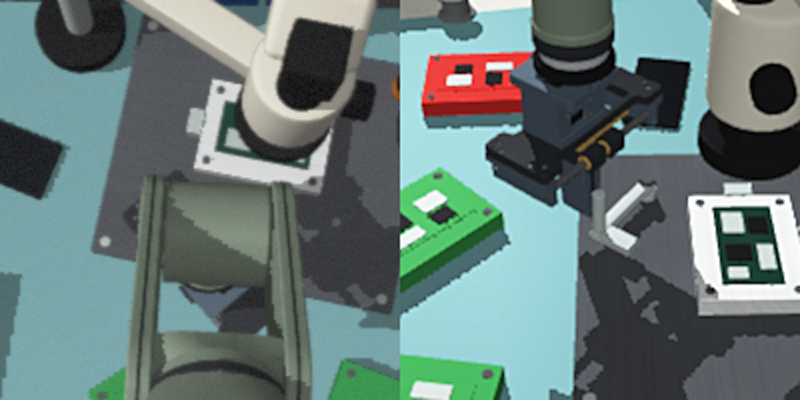

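The left half shows the carrier square against the stop, at about (200,120). The right half shows the post at (598,205) being pushed ahead of the fingers. I carry on to closed.

Request:
arm_command:
  targets:
    - [0.002,-0.127,-0.03,0.064,0]
    - [0.109,-0.171,0,0.087,0]
    - [0.124,-0.161,0,0.087,0]
    - [0.137,-0.149,0,0.087,0]
    - [0.15,-0.137,0,0.087,0]
    - [0.161,-0.123,0,0.087,0]
    - [0.171,-0.109,0,0.087,0]
    - [0.12,-0.062,0,0.06,0]
    - [0,0,0,0,0]

```text
t: 15.2
ee_pos: [0.5538, -0.0444, 0.0621]
ee_rot: [0.0, 0.107, 0.994, 0.0]
wrist_force: [0.3, 0.7, -0.5]
width: 0.0005
grip_force: 0.0
```

```bash
python3 -c "
from kp import *
plan(phi0=270,dphi=5)"
```

```text
tcp stage [-125.3   12.1] z 0.0621 tool deg stage 178.4 F [ 0.3  0.7 -0.5] t 15.2 w 0.0004576460931015415
270 T [-122.   10.] units [ 0.07  -0.067] turn 0.028
```

Request:
arm_command:
  targets:
    - [0.04,-0.02,0,0.02,0]
    - [0.04,-0.02,0,0,0]
    - [0,0,0,0,0]

```text
t: 15.5
ee_pos: [0.5556, -0.0456, 0.0617]
ee_rot: [-0.001, 0.096, 0.995, 0.0]
wrist_force: [-3.8, 3.2, 2.1]
width: 0.0007
grip_force: 2.2
```

Request:
arm_command:
  targets:
    - [0.03,-0.006,0,0,0]
    - [0.03,-0.006,0,0,0]
    - [0,0,0,0,0]

```text
t: 15.8
ee_pos: [0.5558, -0.0457, 0.0614]
ee_rot: [-0.004, 0.096, 0.995, 0.001]
wrist_force: [-6.9, 4.1, 4.2]
width: 0.0002
grip_force: 4.8
```

The arm stops hard at the expected place with 8 N. I back off, lift clear and check.

Request:
arm_command:
  targets:
    - [-0.2,0.037,0,0,0]
    - [-0.5,0.09,0,0,0]
    - [-0.5,0.09,0,0,0]
    - [0,0,0.7,0,0]
    - [0,0,0.7,0,0]
    - [-0.7,-0.7,0,0,0]
    - [-0.7,-0.7,0,0,0]
    - [-0.5,-0.8,0,0,0]
    - [-0.2,-0.9,0,0,0]
    - [0,-0.9,0,0,0]
    - [0,0,0,0,0]
    - [0,0,0,0,0]

```text
t: 17.0
ee_pos: [0.4271, -0.1988, 0.1179]
ee_rot: [0.001, 0.097, 0.995, -0.0]
wrist_force: [-0.4, -0.5, -0.5]
width: 0.0003
grip_force: 0.0
```

```bash
python3 auto.py "[.674,-.078,-.18]" | grep -v in
python3 - <<'E'
from auto import *
A=read_camera('top');C=edges(A,H);print(C)
a=cv2.resize(A[110:260,290:440],None,fx=3.9,fy=3.9,interpolation=2)
c,s=np.cos(H[2]),np.sin(H[2]);R=np.array([[c,-s],[s,c]])
# keeper: brightest post top along predicted arc for angles near closed, both cameras
B=read_camera('side')
for n,I in(('top',A),('side',B)):
  g=cv2.GaussianBlur(I,(3,3),0).min(axis=2);r=[]
  for th in np.arange(1.9,2.45,.05):
    f=np.radians(135)+th;q=np.array([-99,100])+90*np.array([np.cos(f),np.sin(f)])
    px=proj(n,np.r_[R@(q/1e3)+H[:2],.082])[0].round().astype(int);r.append((round(th,2),px.tolist(),int(g[px[1],px[0]])))
  print(n,r)
E
```

```text
fit [ 0.6745 -0.0776 -0.1866] 88 0.4846058216446718
tool stage deg 179.5 tcp stage [-221.4 -163. ]
corner stage [-55.6 -73.2] world [ 0.6065 -0.1411]
F [-0.4 -0.5 -0.5] t 17.0
(array([ 0.67449522, -0.07759954, -0.18556514]), 88, np.float64(0.474194237709114))
top [(np.float64(1.9), [345, 221], 84), (np.float64(1.95), [346, 220], 84), (np.float64(2.0), [347, 218], 84), (np.float64(2.05), [348, 216], 84), (np.float64(2.1), [349, 214], 83), (np.float64(2.15), [350, 213], 83), (np.float64(2.2), [351, 211], 97), (np.float64(2.25), [352, 209], 108), (np.float64(2.3), [352, 207], 143), (np.float64(2.35), [353, 205], 173), (np.float64(2.4), [353, 203], 168), (np.float64(2.45), [353, 201], 172)]
side [(np.float64(1.9), [305, 198], 94), (np.float64(1.95), [307, 199], 95), (np.float64(2.0), [309, 199], 93), (np.float64(2.05), [311, 200], 93), (np.float64(2.1), [313, 200], 94), (np.float64(2.15), [316, 201], 93), (np.float64(2.2), [318, 201], 85), (np.float64(2.25), [320, 201], 141), (np.float64(2.3), [322, 201], 232), (np.float64(2.35), [325, 201], 229), (np.float64(2.4), [327, 201], 199), (np.float64(2.45), [329, 201], 89)]
```

```bash
python3 -c "
from bench import *
print(sign_off())"
```

```text
the job is handed in; nothing more can be done
None
```

I pushed the carrier home against both dowels and the end stop, swung the keeper fully closed behind it, backed the arm clear and handed in at about 17 s; by the last camera fit the carrier was within about 1 mm in x, 2 mm in y and 0.002 rad, and the keeper at about 2.35 rad, but the hand-in returned no verdict.

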